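# Seat the stem thermometer in the dry-block heater

### The job

Take the orange stem thermometer out of its white stand and put its steel stem into the thermometer well in the middle of the dry-block heater's aluminium block. The block lies loose in its chamber, so feel gently for the well with the tip of the stem, never pushing hard on the block, then press the thermometer straight in until its collar sits flat on the block. Leave it standing there by itself with its display facing the heater's front, the way the control panel faces, and leave everything else on the bench alone.

Things in the scene. Friction and masses are not known exactly. Their poses are not given: they have to be found in the camera images.
- heater: dry-block heater, cream housing 220 mm deep (x) by 150 wide (y) by 90 high, fixed to the bench, on the left or right, turned up to 0.3 rad. Origin on the bench under it; x points from its front (sloping control panel, at -x) to its back. In its open chamber lies a level aluminium block, 90 mm (x) by 75 (y), its top 96 mm above the bench
- well_nominal (a point): where the mouth of the thermometer well would be if the block lay centred in the chamber: 40 mm behind the heater's origin, 96 mm up, axes as the heater's. The block is loose and its place is not measured: the true well, in the middle of the block, is up to 4 mm off along x and, separately, up to 4 mm off along y. The block does not turn; sliding it takes about 10 N
- well_floor (a point): the bottom of the well (block centred), 50 mm below its mouth. The well is a blind round hole 9 mm in diameter with a sharp, unchamfered edge. About 16 mm down two spring balls in its wall grip the stem: passing them takes a push of about 3 to 8 N; from there they hold the stem by friction, so it must be pressed all the way and does not drop home by itself
- tube_row (a point): middle of the row of four closed sample tubes, fixed in the block, 30 mm in front of the well (block centred); a like row stands 30 mm behind the well. Their caps are 13 mm across and reach 7 mm above the block's top
- probe: the stem thermometer, about 75 g. Origin on its axis at the collar's underside, z up. Above: steel collar 22 mm across, 5 thick; black neck; orange head 26 mm (x) by 22 (y) with flat sides from 14 to 64 mm up (grip it across y, about 42 mm up); tilted display face, 52 to 83 mm up, looking to its -x side. More than 40 N between it and the block or heater breaks its sensor
- stem_tip (a point): centre of the lower end of the thermometer's straight steel stem, 45 mm below its origin; the stem is 8 mm in diameter, its flat end has a bevel of only 0.5 mm
- display (a point): a point on the thermometer's display, 8 mm to the -x side of its axis and 72 mm above its origin
- stand: the white plastic thermometer stand, fixed to the bench: base 80 (x) by 120 mm (y), a top plate with its upper face 60 mm up and three holes of 11 mm in a row along y, 36 mm apart. Origin on the bench under its middle. The thermometer starts upright in the middle hole, its collar resting on the plate, its stem hanging free below
- beaker: empty glass beaker, 72 mm across, 92 mm tall, origin under its middle; leave alone
- reagent: clear jar with a blue cap, 72 mm across, 145 mm tall, origin under its middle; leave alone
- dish: flat round dish with a lid, 92 mm across, 16 mm tall, origin under its middle; leave alone
- timer: small blue bench timer, 30 by 56 mm and 56 mm tall, origin under its middle; leave alone
- tipbox: blue box with a yellow lid, 84 by 122 mm and 60 mm tall, origin under its middle; leave alone
- tuberack: low white tube rack with a few green-capped tubes, 70 by 150 mm and 47 mm tall, origin under its middle; leave alone
There are look-alikes about, which are no part of the job. Leave any purple or red look-alike of the stand alone.

How it is judged:
On the way, in this order (a step that is already met when the one before it is completed fails the run):
1. the thermometer is held with its stem drawn clear of the stand (z of stem_tip in the frame of stand above 0.062 m and contact force between the fingers and probe above 0.5 N), for 0.1 s.
2. the held stem has entered the thermometer well by at least 6 mm (z of stem_tip in the frame of heater below 0.09 m and horizontal distance between stem_tip and well_nominal below 0.01 m and contact force between the fingers and probe above 0.5 N), for 0.1 s.
At the end, for the whole second after the job is handed in: The thermometer stands by itself in the thermometer well, upright within 0.06 rad, its collar on the block (origin no more than 2.5 mm above the block's top and within 10 mm of well_nominal), its display facing the heater's front within 0.35 rad, at rest and released (z of probe in the frame of heater below 0.0985 m and horizontal distance between probe and well_nominal below 0.01 m and angle between probe's own z axis and vertical below 0.06 rad and angle between the x axis of probe and the x axis of heater, either way round below 0.35 rad and x of display in the frame of heater below 0.0385 m and linear speed of probe below 0.01 m/s and not (contact force between the fingers and probe above 0.05 N)); the robot touches nothing.
It fails at once if the thermometer is pushed against the block or the heater with more than 40 N (contact force between probe and heater above 40 N).
It fails at once if a bystander (beaker, jar, dish, timer, blue and yellow box or tube rack) is moved by more than 20 mm (distance of any of beaker, reagent, dish, timer, tipbox, tuberack from where it was at the start of the episode above 0.02 m).
It also fails if it takes over 67 s, if anything falls off the work surface, if the arm or the gripper's body presses on something with over 40 N, if the wrist force passes 120 N, or if a joint passes its speed limit or range.

### The arm

A 7-joint arm with a two-finger parallel gripper is mounted at the origin on the work surface. World frame = base frame: x ahead of the robot, y to its left, z up, the work surface at z = 0. Lengths are in m, angles in rad, forces in N, time in s.
With the tool pointing down it reaches from about 0.375 to 0.925 m from the base axis. Payload 3.1 kg.
Tool frame: the origin (TCP) lies between the finger pads; the fingertips stand 19 mm ahead of it and the grasp point (between the pads) is the TCP; z points along the fingers, y is the direction in which the jaws open and shut (so a half turn about z gives the same grasp; the last joint's range is limited). The gripper opens to 85 mm and grips with 20 to 120 N. Pads are 22 mm wide; open, the fingers measure 114 mm over their backs; the gripper's body (76 mm by 85 mm) begins 54 mm behind the grasp point. The pads swing forward as they close: fully open they stand 13 mm farther back than shut.
Start: joints at [-1.425, 0.383, 0.044, 1.598, -0.018, 1.161, -0.05], TCP at [0.157, 0.631, 0.219] pointing down, gripper open.
Joint ranges: [-2.61, 2.61], [-0.41, 2.15], [-1.48, 1.57], [0, 2.5], [-1.57, 4.71], [0.05, 1.97], [-2.85, 2.85]. Speed limits (rad/s): [2.79, 2.79, 3.14, 3.14, 3.14, 3.14, 3.14].

### API

Orientations are given as a unit quaternion [x, y, z, w].
In Python, from bench import move_ptp, movel, move_j, move_gripper, pause, inverse_kinematics, read_camera, camera_params, MotionError, sign_off, look_for, tip_of, read_time_s, read_qpos, read_joint_vel, read_effort, read_eef_pos, read_tcp_rot, read_ft_force, read_ft_torque, read_finger_gap gives the robot as it stands. Calls block until the motion is done:
- move_ptp(position, orientation): joint-space move of the TCP to a pose.
- movel(position, orientation=None, speed=0.15): straight line of the TCP; orientation=None keeps the orientation; speed is the mean speed in m/s.
- move_j(angles): joint-space move.
- move_gripper(opening, effort=None): finger opening in m; effort is the grip in N (None keeps the last); returns when the fingers have stopped.
- pause(seconds).
- inverse_kinematics(position, orientation): joint angles nearest the present ones, or None.
- read_camera(name): name is "side" or "top" or "wrist"; returns the picture (420x560x3 uint8, red, green, blue); there is no depth.
- camera_params(name): a dict with "K" (3x3 intrinsics, pixels), "camera_from_world" (4x4, takes a point from world to camera coordinates). Camera axes: x right, y down, z forward; pixel columns grow to the right and rows downward; lengths in m; the calibration is good to about 2 mm. The wrist camera is an equidistant fisheye: a pixel r from the principal point sees the ray r / f radians off the axis. A picture is of the moment at which its call begins: read the wrist's pose just before it. camera_params takes no time and is no camera call; for the wrist camera it gives the pose at the moment of the call.
A pose or a line that the arm cannot do raises MotionError and nothing moves.
- sign_off(): hands the job in, once; it reports no verdict.
Trained networks look in the newest picture that a camera, given by its name, has taken for a name from the list of things; names that differ only in an ending like _2 or _b are one class to them, and where a whole thing is asked for, a point or a joint stands for the part that bears it (a point fixed in the world has none). Each returns a list of dicts, best first, with "confidence" (0 to 1); they miss things now and then, are a little off and sometimes report something else, mostly with a low value. They report only what shows in the picture. A call takes as long as a camera call. They do not tell look-alikes from the thing itself.
- look_for(camera, name): "at" ([column, row] in pixels, amid what is visible of it).
- tip_of(camera, name): "at" ([column, row] in pixels: a listed point, or the origin of a listed thing).
Readings, each from a call of its own:
- read_time_s(): time.
- read_qpos(): joint angles.
- read_joint_vel(): joint speeds.
- read_effort(): joint torques, N m.
- read_eef_pos(): TCP position.
- read_tcp_rot(): TCP orientation.
- read_ft_force(): force on the tool from outside, world axes, zero at the start.
- read_ft_torque(): the same for the moment, N m.
- read_finger_gap(): finger opening in m.
Only numpy, scipy, OpenCV 4.12 (cv2) and the standard library are available. Lean on these libraries where they do the work, as an engineer would, in place of code of your own. Each camera call takes 0.05 s, during which the arm holds its last target. There are 200 camera calls.

## Working session

There is one attempt and no reset: what is moved stays moved. The work goes in short steps, each a Python script; the robot and the scene stay as the last script left them, time stands still between calls to the robot, and variables do not carry over. Pictures are saved under pics/ and viewed, about 8 in all and at most 12, crops included, and the job is handed in when it is done.

```bash
ls; mkdir -p pics; cat > h.py <<'E'
import numpy as np, cv2
from bench import *
def ray(cam,px,P=None):
    P=P or camera_params(cam);K=np.array(P["K"]);T=np.array(P["camera_from_world"])
    d=np.array([(px[0]-K[0,2])/K[0,0],(px[1]-K[1,2])/K[1,1],1.])
    if cam=="wrist":
        r=np.hypot(d[0],d[1]); d=np.array([d[0]/r*np.sin(r),d[1]/r*np.sin(r),np.cos(r)]) if r>1e-9 else np.array([0,0,1.])
    R=T[:3,:3]; return -R.T@T[:3,3], R.T@d/np.linalg.norm(d)
def at_z(cam,px,z,P=None):
    o,d=ray(cam,px,P); return o+d*(z-o[2])/d[2]
def tri(rays):
    A=np.zeros((3,3));b=np.zeros(3)
    for o,d in rays:
        M=np.eye(3)-np.outer(d,d);A+=M;b+=M@o
    p=np.linalg.solve(A,b); return p,[float(np.linalg.norm(np.cross(p-o,d))) for o,d in rays]
def proj(cam,p,P=None):
    P=P or camera_params(cam);K=np.array(P["K"]);T=np.array(P["camera_from_world"])
    c=T[:3,:3]@p+T[:3,3]
    if cam=="wrist":
        h=np.hypot(c[0],c[1]);t=np.arctan2(h,c[2]);u=c[:2]/h*t
    else: u=c[:2]/c[2]
    return K[:2,:2]@u+K[:2,2]
def save(n,im): cv2.imwrite("pics/"+n,im[:,:,::-1])
E
python3 - <<'E'
from h import *
print(read_time_s(),read_eef_pos(),read_tcp_rot(),read_qpos())
for c in("side","top"):
    im=read_camera(c);save(c+"0.png",im)
    P=camera_params(c);print(c,np.round(P["K"],1).tolist(),np.round(P["camera_from_world"],3).tolist())
    for n in("heater","well_nominal","tube_row","probe","stem_tip","display","stand"):
        print(n,[(np.round(d["at"],1).tolist(),round(d["confidence"],2)) for d in tip_of(c,n)[:3]])
im=read_camera("wrist");save("wrist0.png",im)
E
```

```text
pics
0.0 [0.15665102 0.62982521 0.21776917] [ 1.21540203e-01  9.92585619e-01 -1.32666678e-03 -9.07880776e-05] [-1.42482701  0.38384936  0.04382531  1.5995926  -0.01789773  1.16120255
 -0.04990216]
side [[409.9, 0.0, 283.8], [0.0, 409.9, 210.0], [0.0, 0.0, 1.0]] [[-0.986, -0.166, -0.007, 0.534], [-0.116, 0.715, -0.69, 0.083], [0.12, -0.68, -0.724, 1.041], [0.0, 0.0, 0.0, 1.0]]
heater [([304.0, 170.3], 0.69)]
well_nominal [([289.5, 145.6], 0.85)]
tube_row [([298.9, 145.9], 0.81), ([185.0, 259.4], 0.29)]
probe [([273.7, 268.1], 0.72), ([303.3, 170.9], 0.33)]
stem_tip [([184.7, 257.1], 0.58)]
display [([274.4, 241.3], 0.55)]
stand [([274.8, 279.6], 0.98), ([354.0, 300.2], 0.83), ([287.4, 353.7], 0.72)]
top [[399.0, 0.0, 282.3], [0.0, 399.0, 210.1], [0.0, 0.0, 1.0]] [[-0.006, -1.0, -0.003, 0.093], [-0.996, 0.006, -0.088, 0.512], [0.088, 0.002, -0.996, 1.06], [0.0, 0.0, 0.0, 1.0]]
heater [([385.1, 210.9], 0.76)]
well_nominal [([397.0, 190.8], 0.61)]
tube_row [([399.1, 203.4], 0.97)]
probe []
stem_tip []
display [([240.4, 203.7], 0.65)]
stand [([182.0, 226.5], 0.82), ([182.2, 305.5], 0.77), ([240.2, 272.8], 0.73)]
```

```bash
python3 - <<'E'
import cv2,numpy as np
a=cv2.imread("pics/side0.png");b=cv2.imread("pics/top0.png")
cv2.imwrite("pics/side0b.png",cv2.resize(a,(800,600)));cv2.imwrite("pics/top0b.png",cv2.resize(b,(800,600)))
E
```

```text
(no output)
```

View pics/side0b.png

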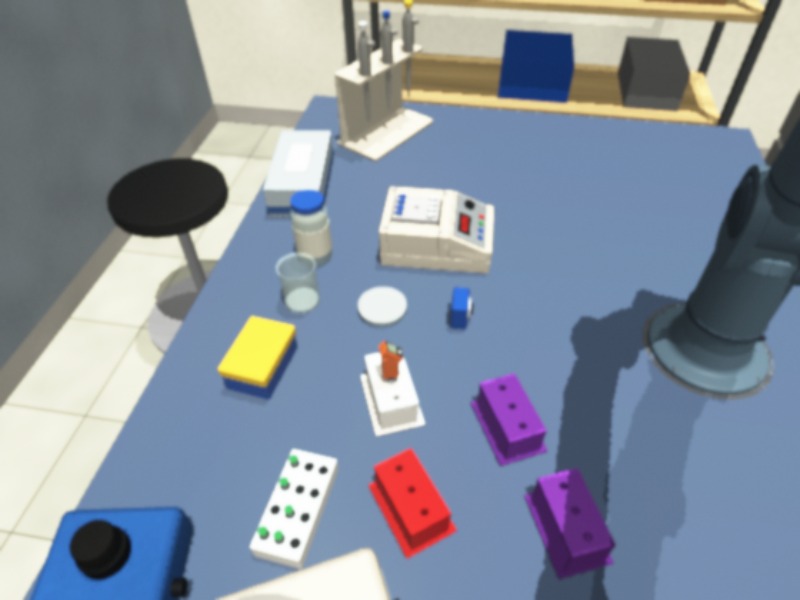

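View pics/top0b.png

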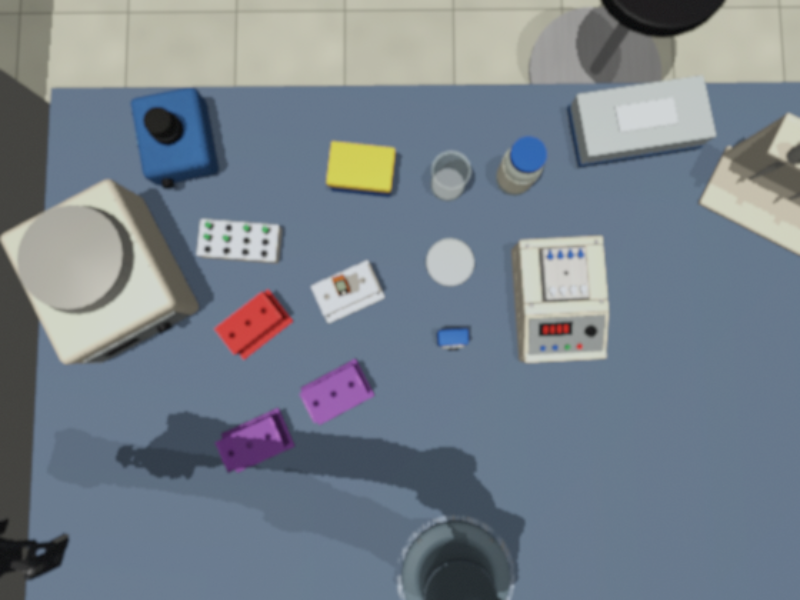

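The side view shows the thermometer in the white stand at about (273,252) in native pixels, with the heater at (305,165). The top view shows the probe at (241,199) and the heater's well as a dark dot at (396,190), with the panel facing the robot. The purple and red stands are decoys.

```bash
python3 - <<'E'
from h import *
f=lambda v:np.round(v,4).tolist()
print("well top-dot z.096",f(at_z("top",(396.2,190.5),.096)))
print("well_nom",[f(x) for x in tri([ray("top",(397,190.8)),ray("side",(289.5,145.6))])])
print("tuberow",f(at_z("top",(399.1,203.4),.1)))
print("heater",f(at_z("top",(385.1,210.9),0)),f(at_z("side",(304,170.3),0)))
print("display",[f(x) for x in tri([ray("top",(240.4,203.7)),ray("side",(274.4,241.3))])])
print("probe",f(at_z("side",(273.7,268.1),.06)))
print("stand",f(at_z("side",(274.8,279.6),0)),f(at_z("top",(240.2,272.8*0+201),0)))
# top housing corners in 800px view
for q in((519,238),(605,238),(607,360),(519,361)):
  print(f(at_z("top",(q[0]*.7,q[1]*.7),.09)))
T=np.array(camera_params("wrist")["camera_from_world"]);R=T[:3,:3]
c=-R.T@T[:3,3];from scipy.spatial.transform import Rotation as Ro
Rt=Ro.from_quat(read_tcp_rot()).as_matrix()
print("cam in tool",f(Rt.T@(c-read_eef_pos())),"axes",f(Rt.T@R.T),f(np.array(camera_params("wrist")["K"])))
b=cv2.imread("pics/top0.png")
c1=cv2.resize(b[165:235,205:285],(640,560),interpolation=cv2.INTER_CUBIC)
cv2.imwrite("pics/crop1.png",c1)
E
```

```text
well top-dot z.096 [0.554, -0.1988, 0.096]
well_nom [[0.5566, -0.204, 0.0844], [0.0019, 0.0019]]
tuberow [0.5206, -0.2039, 0.1]
heater [0.5103, -0.1937, 0.0] [0.5133, -0.2002, -0.0]
display [[0.5235, 0.1929, 0.1335], [0.0048, 0.0048]]
probe [0.5284, 0.2103, 0.06]
stand [0.5291, 0.2005, 0.0] [0.5402, 0.2074, 0.0]
[0.6171, -0.118, 0.09]
[0.6162, -0.2723, 0.09]
[0.3983, -0.2679, 0.09]
[0.3974, -0.1129, 0.09]
cam in tool [0.0824, -0.0009, -0.1542] axes [[-0.0003, -0.949, -0.3153], [1.0, -0.0, -0.001], [0.001, -0.3153, 0.949]] [[325.1923, 0.0, 282.7939], [0.0, 325.1923, 206.333], [0.0, 0.0, 1.0]]
```

View pics/crop1.png

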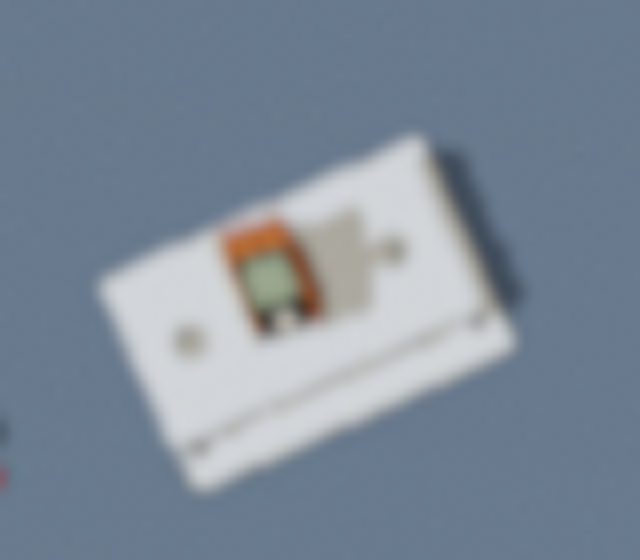

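Pixel (275,280) in the crop shows the display facing the robot side (-x). The stand is yawed about +0.42 and the probe about +0.36. Next I'll take a closer look with the wrist camera.

```bash
cat >> h.py <<'E'
def q(psi): return np.array([-np.sin(psi/2),np.cos(psi/2),0,0])   # tool down, tool y = (-sin,cos)
f=lambda v:np.round(v,4).tolist()
E
python3 - <<'E'
from h import *
p=at_z("top",(241.4,202),.06);print("stand mid",f(p),f(at_z("top",(205+190/8,165+342/8),.06)),f(at_z("top",(205+393/8,165+250/8),.06)))
move_ptp([p[0],p[1],.26],q(.4))
pause(.2)
print(read_time_s(),f(read_eef_pos()),f(read_qpos()))
P=camera_params("wrist");im=read_camera("wrist");save("w1.png",im)
import json;json.dump({k:np.array(v).tolist() for k,v in P.items() if k in("K","camera_from_world")},open("w1.json","w"))
for n in("probe","display","stand"):
  for fn in (tip_of,look_for): print(n,[(f(d["at"]),round(d["confidence"],2)) for d in fn("wrist",n)[:3]])
E
python3 -c "
import cv2;a=cv2.imread('pics/w1.png');cv2.imwrite('pics/w1b.png',cv2.resize(a,(800,600)))"
```

```text
stand mid [0.5309, 0.1978, 0.06] [0.5159, 0.2309, 0.06] [0.5459, 0.1644, 0.06]
3.1083 [0.5305, 0.1988, 0.2599] [-0.7637, 0.1948, 0.3787, 1.7717, -0.0773, 1.1899, 1.6099]
probe [([283.4, 178.2], 0.75)]
probe [([286.9, 191.6], 0.72)]
display [([286.2, 187.8], 0.87), ([283.1, 168.0], 0.27)]
display [([284.5, 190.9], 0.84)]
stand [([470.5, 35.1], 0.86), ([419.9, 175.5], 0.67), ([281.1, 166.5], 0.61)]
stand [([480.5, 36.1], 0.84), ([427.1, 180.3], 0.78), ([363.8, 37.5], 0.7)]
```

View pics/w1b.png

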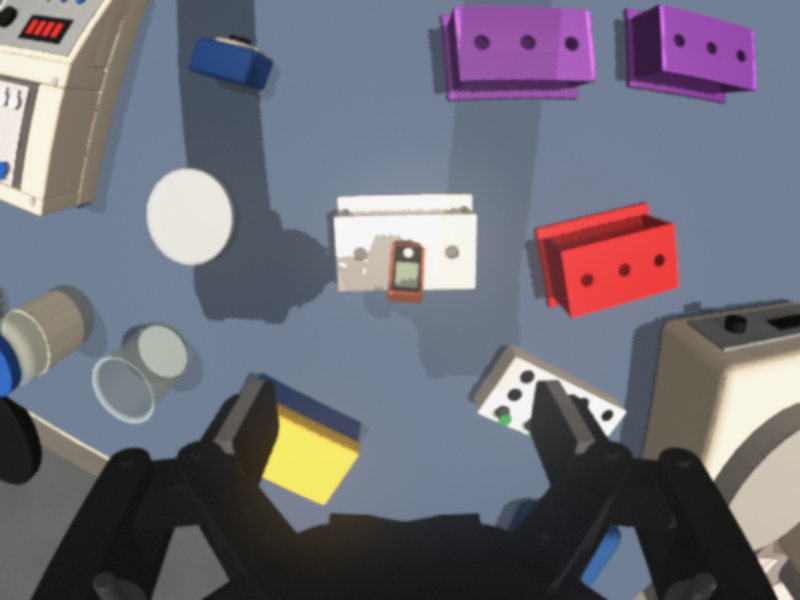

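The wrist view shows the stand squared with the tool (holes at 360,254 and 452,252) and the probe head at (406,270), upright and yawed about 0.4. I'll grasp it now.

```bash
python3 - <<'E'
from h import *
import json
P=json.load(open("w1.json"))
a=at_z("wrist",(360*.7,254*.7),.06,P);b=at_z("wrist",(452*.7,252.5*.7),.06,P)
m=(a+b)/2; v=b-a; print("holes",f(a),f(b),"mid",f(m),np.linalg.norm(v),"yaw",np.arctan2(-v[0],v[1]))
d=at_z("wrist",(286.2,187.8),.132,P);print("display",f(d), "head edges", f(at_z("wrist",(390*.7,275*.7),.12,P)),f(at_z("wrist",(423.5*.7,275*.7),.12,P)))
psi=.4
axis=d+.008*np.array([np.cos(psi),np.sin(psi),0]);print("axis from display",f(axis))
c=(m[:2]+np.array([.5309,.1978])+axis[:2])/3;print("use",c)
if np.abs(axis[:2]-m[:2]).max()<.008:
    t=read_time_s()
    move_ptp([c[0],c[1],.17],q(psi)); movel([c[0],c[1],.102],q(psi),speed=.1)
    print(f(read_ft_force()))
    move_gripper(0.0,effort=50); print("gap",read_finger_gap(),f(read_ft_force()),f(read_eef_pos()),read_time_s())
E
```

```text
holes [0.5451, 0.1672, 0.06] [0.5157, 0.2331, 0.06] mid [0.5304, 0.2002, 0.06] 0.07217141407114737 yaw 0.4186803066816983
display [0.5233, 0.1988, 0.132] head edges [0.5352, 0.1906, 0.12] [0.5266, 0.2109, 0.12]
axis from display [0.5306, 0.2019, 0.132]
use [0.53063985 0.19996035]
[-0.7692, 0.0541, 0.2759]
gap 0.021167777013573218 [0.0407, -0.1115, 0.7434] [0.531, 0.2001, 0.1024] 5.3417
```

```bash
python3 - <<'E'
from h import *
import json
movel([.531,.2001,.22],speed=.15); print("lifted gap",read_finger_gap(),f(read_ft_force()),read_time_s())
move_ptp([.553,-.145,.26],q(-.02)); pause(.3)
print(read_time_s(),f(read_eef_pos()),f(read_qpos()))
P=camera_params("wrist");im=read_camera("wrist");save("w2.png",im)
json.dump({k:np.array(v).tolist() for k,v in P.items() if k in("K","camera_from_world")},open("w2.json","w"))
for n in("well_nominal","tube_row","heater","stem_tip","probe","display"):
  print(n,[(f(d["at"]),round(d["confidence"],2)) for d in tip_of("wrist",n)[:3]])
u,v=proj("wrist",np.array([.554,-.2,.096]),P);print(u,v)
x0,y0=int(u)-100,max(0,int(v)-75)
print(x0,y0);save("w2c.png",cv2.resize(im[y0:y0+150,x0:x0+200],(800,600),interpolation=cv2.INTER_CUBIC))
E
```

```text
lifted gap 0.020897272461381552 [-0.5783, 0.3505, -1.0242] 6.275
7.8833 [0.5533, -0.1437, 0.2598] [-0.4077, 0.2316, 0.6865, 1.7708, -0.1572, 1.195, 1.8769]
well_nominal [([232.8, 181.6], 0.88)]
tube_row [([227.1, 160.7], 0.6)]
heater [([240.1, 137.1], 0.96)]
stem_tip [([284.0, 213.7], 0.88)]
probe [([283.3, 231.0], 0.68)]
display [([281.4, 276.5], 0.62)]
228.5630190961095 186.54594095972078
128 111
```

View pics/w2c.png

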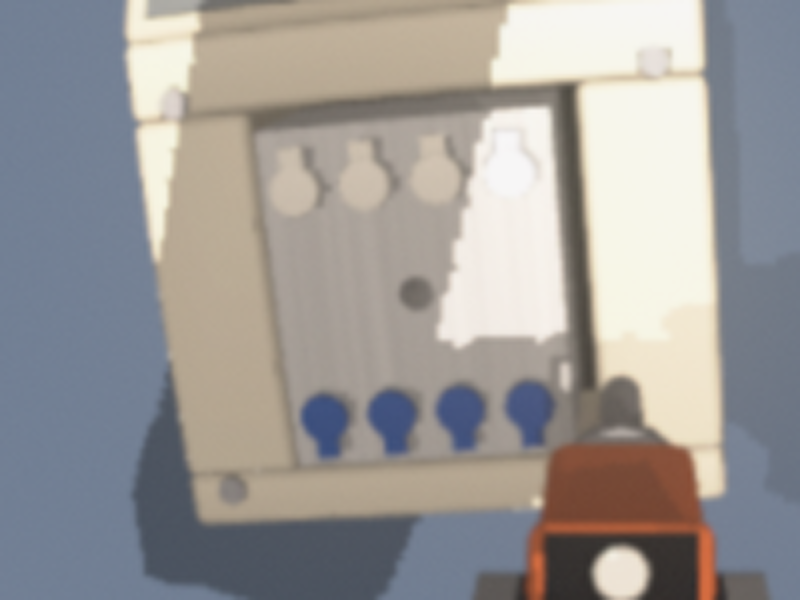

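View pics/w2.png

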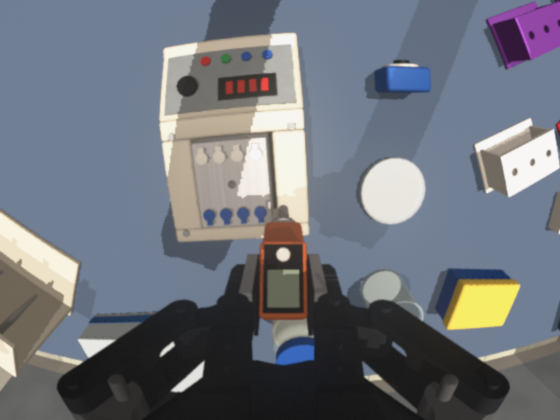

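The crop shows the true well at wrist pixel (232.0,184.3). The block is shoved toward the heater's -y, and the stem tip is at about (283.5,205). I'll hover low beside the well and measure the tip-to-well offset directly.

```bash
python3 - <<'E'
from h import *
import json
P=json.load(open("w2.json"))
e=np.array([.5533,-.1437,.2598])
print("tip proj",f(proj("wrist",e-[0,0,.087],P)))
px=lambda u,v:(128+u/4,111+v/4)
w=at_z("wrist",px(416,293),.096,P);print("well",f(w))
print("top cam well",f(at_z("top",(396.2,190.5),.096)))
# housing corners z=.09 & chamber corners
A=[at_z("wrist",px(*k),.09,P) for k in((137,122),(707,76),(724,495),(200,522))]
for a in A: print(f(a))
print("yaw sides",np.arctan2(*(A[1]-A[2])[[1,0]])-0, [ (lambda d:np.arctan2(d[1],d[0]))((A[i]-A[j])[:2]) for i,j in((2,1),(3,0))],[(lambda d:np.arctan2(-d[0],d[1]))((A[i]-A[j])[:2]) for i,j in((1,0),(2,3))])
C=[at_z("wrist",px(*k),.103,P) for k in((293,188),(363,184),(436,177),(511,172),(325,416),(391,414),(461,410),(530,405))]
C=np.array(C);print(f(C));d=C[4:].mean(0)-C[:4].mean(0);print("caps mid",f(C.mean(0)),"sep",f(d),np.arctan2(d[1],d[0]))
# low hover, 16 mm to +y of well
h=np.array([w[0],w[1]+.016,.097+.087+.013])
move_ptp([h[0],h[1],.24],q(-.02));movel(h,q(-.02),speed=.08);pause(.4)
e=read_eef_pos();P=camera_params("wrist");im=read_camera("wrist");save("w3.png",im)
json.dump({"e":e.tolist(),**{k:np.array(v).tolist() for k,v in P.items() if k in("K","camera_from_world")}},open("w3.json","w"))
print(read_time_s(),f(e),f(read_tcp_rot()),f(read_ft_force()),"tip",f(proj("wrist",e-[0,0,.087],P)),"well",f(proj("wrist",w,P)))
u,v=proj("wrist",w,P);x0,y0=int(u)-40,int(v)-40;print(x0,y0)
save("w3c.png",cv2.resize(im[y0:y0+75,x0:x0+100],(800,600),interpolation=cv2.INTER_CUBIC))
E
```

```text
tip proj [283.8991, 209.3541]
well [0.5517, -0.1963, 0.096]
top cam well [0.554, -0.1988, 0.096]
[0.5047, -0.2696, 0.09]
[0.4988, -0.1219, 0.09]
[0.6113, -0.1172, 0.09]
[0.6182, -0.2647, 0.09]
yaw sides -3.10019254536003 [np.float64(0.04140010822976349), np.float64(0.04244457173085787)] [np.float64(0.039965168061868186), np.float64(0.046772374870456886)]
[[0.5222, -0.2246, 0.103], [0.522, -0.2068, 0.103], [0.5209, -0.1885, 0.103], [0.5202, -0.1702, 0.103], [0.582, -0.2213, 0.103], [0.5817, -0.2037, 0.103], [0.5809, -0.1855, 0.103], [0.5799, -0.1677, 0.103]]
caps mid [0.5512, -0.196, 0.103] sep [0.0598, 0.003, 0.0] 0.049382854065910885
9.6583 [0.5519, -0.1804, 0.1973] [0.01, 0.9999, 0.0, 0.0002] [1.0525, -0.541, -0.42] tip [283.9097, 209.2417] well [264.5967, 203.749]
224 163
```

View pics/w3c.png

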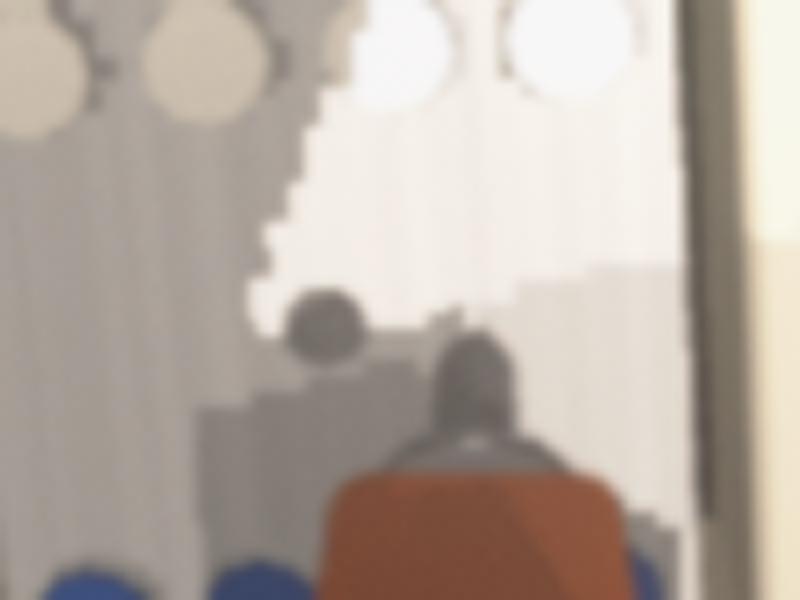

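The well at (264.75,203.75) sits where predicted. The tip is within about 0.5 px of its kinematic projection, a correction of about 0.3 to 0.4 mm. I'll descend in small force-checked steps and spiral if it lands on the block.

```bash
cat >> h.py <<'E'
def force(n=6):
    F=[]
    for _ in range(n): pause(.015);F.append(read_ft_force())
    return np.mean(F,0)
E
cat > feel.py <<'E'
from h import *
import json
P=json.load(open("w3.json"))
w=at_z("wrist",(264.75,203.75),.096,P)
c=w[:2]+[.0003,.0004]; print("well",f(w),"aim",f(c))
Q=q(-.02); Z=.183
movel([c[0],c[1],Z+.012],Q,speed=.08); movel([c[0],c[1],Z+.003],Q,speed=.04); pause(.3)
b=force(20);print("base",f(b),read_time_s())
pts=[(0,0)]+[(r*np.cos(a),r*np.sin(a)) for r,n in((.0007,6),(.0014,10),(.0021,14)) for a in np.arange(n)*2*np.pi/n]
inside=False
for i,(dx,dy) in enumerate(pts):
    x,y=c+[dx,dy]
    if i: movel([x,y,Z+.0012],Q,speed=.03)
    z=Z+(.003 if i==0 else .0012)
    while z>Z-.0078:
        z-=.0005; movel([x,y,z],Q,speed=.02); F=force(4)-b
        if F[2]>(2.5 if z>Z-.003 else 6) or np.hypot(*F[:2])>8: break
    e=read_eef_pos(); print(i,f((dx*1e3,dy*1e3)),"dz",round((e[2]-Z)*1e3,2),"F",f(F),round(read_time_s(),2))
    if e[2]<Z-.005: inside=True;break
    if read_time_s()>45: break
print("inside",inside,f(read_eef_pos()),read_finger_gap())
E
python3 feel.py
```

```text
well [0.5517, -0.1962, 0.096] aim [0.552, -0.1958]
base [0.0527, -0.0041, -0.7218] 11.0083
0 [0.0, 0.0] dz -8.0 F [-0.0225, 0.2879, 0.1753] 17.98
inside True [0.552, -0.1958, 0.175] 0.02090172517816992
```

It went straight in with no contact. Now I'll press home.

```bash
python3 - <<'E'
from h import *
b=np.array([.0527,-.0041,-.7218]);Q=q(-.02)
x,y=.552,-.1958;z=.175;last=99
while z>.134:
    st=.001 if z>.1415 else .0004
    z-=st; movel([x,y,z],Q,speed=.03); F=force(2)-b
    e=read_eef_pos()
    if last-z>.0035 or z<.1405: print(round(z,4),round(e[2],4),f(F));last=z
    if F[2]>18 or np.hypot(*F[:2])>10: print("stop");break
print(f(read_eef_pos()),f(force(4)-b),read_finger_gap(),read_time_s())
E
```

```text
0.174 0.1739 [0.3551, 0.6838, 0.052]
0.17 0.1699 [-0.0376, 0.2435, 0.0934]
0.166 0.1662 [-0.4994, 0.1947, 3.027]
0.162 0.1616 [1.2844, -0.2633, -0.2391]
0.158 0.1579 [0.6642, 0.366, -0.1446]
0.154 0.1537 [1.3271, 0.049, -1.3247]
0.15 0.1497 [1.2585, -0.5863, -0.3483]
0.146 0.1457 [1.2343, -0.0398, 0.0839]
0.142 0.1417 [1.7834, -0.5542, -0.787]
0.1402 0.1402 [0.8449, 0.4519, 1.6183]
0.1398 0.1395 [1.3003, -0.1019, 0.7836]
0.1394 0.1395 [1.0243, 0.2836, 1.7229]
0.139 0.1389 [0.4985, -0.3272, 1.1914]
0.1386 0.1388 [1.0197, 0.0787, 2.5739]
0.1382 0.1383 [1.3625, -0.4683, 2.9313]
0.1378 0.1382 [-0.3002, -0.2483, 5.6762]
0.1374 0.1382 [-0.7201, 0.8417, 7.3053]
0.137 0.1382 [-1.2965, 1.101, 9.1184]
0.1366 0.1381 [-1.229, 1.3945, 11.0388]
0.1362 0.1382 [-1.5919, 0.8155, 12.4206]
0.1358 0.1381 [-3.0463, 1.6049, 14.3357]
0.1354 0.1381 [-3.1174, 1.7598, 15.5906]
0.135 0.138 [-4.3596, 1.8901, 18.3013]
stop
[0.5526, -0.1961, 0.138] [-3.7577, 1.9935, 18.5135] 0.02135294902677574 31.925
```

Collar is seated: a hard stop at TCP 0.138, exactly where expected. I'll relieve the load, release, retreat and check.

```bash
python3 - <<'E'
from h import *
Q=q(-.02)
movel([.552,-.1958,.1379],Q,speed=.02);pause(.2);print(f(force()))
move_gripper(.05);pause(.2);print("gap",read_finger_gap(),f(force()))
movel([.552,-.1958,.26],Q,speed=.1)
move_gripper(.085)
movel([.48,-.1958,.30],Q,speed=.15);pause(.3)
P=camera_params("wrist");im=read_camera("wrist")
pr=lambda p:f(proj("wrist",np.array(p),P))
print("expect axis pts z .096,.160,.179:",pr([.552,-.1958,.096]),pr([.552,-.1958,.16]),"display",pr([.544,-.1958,.168]))
for n in("probe","display"): print(n,[(f(d["at"]),round(d["confidence"],2)) for d in tip_of("wrist",n)[:2]])
u,v=proj("wrist",np.array([.552,-.1958,.13]),P);x0,y0=int(u)-100,max(0,int(v)-75)
a=cv2.resize(im[y0:y0+150,x0:x0+200],(400,300),interpolation=cv2.INTER_CUBIC)
s=read_camera("side");s=cv2.resize(s[115:205,245:365],(400,300),interpolation=cv2.INTER_CUBIC)
save("fin.png",np.hstack([a,s]))
print([ (n,f(d["at"]),round(d["confidence"],2)) for n in("probe","display") for d in tip_of("side",n)[:1]],"expect",f(proj("side",np.array([.552,-.1958,.096]))),f(proj("side",np.array([.544,-.1958,.168]))))
print(read_time_s())
E
```

```text
[-0.0291, 0.2661, 6.0878]
gap 0.04975905040073144 [0.2717, 0.2704, 0.0197]
expect axis pts z .096,.160,.179: [284.7595, 234.7389] [285.0065, 259.5834] display [284.9048, 256.172]
probe [([287.4, 235.0], 0.88)]
display [([285.8, 254.2], 0.69)]
[('probe', [289.6, 145.0], 0.5), ('display', [292.9, 126.0], 0.84)] expect [291.318, 144.3451] [294.3906, 123.3579]
36.325
```

View pics/fin.png

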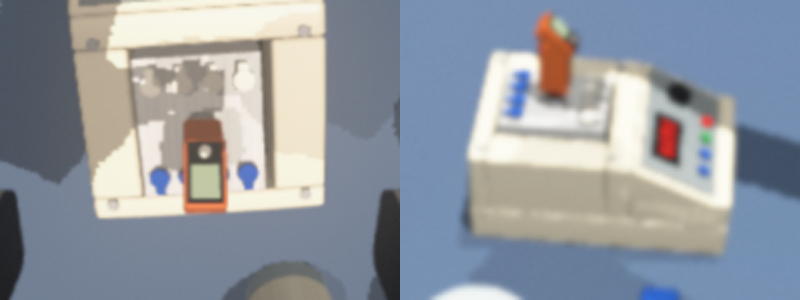

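The thermometer stands upright in the block by itself, collar down, with its display toward the control panel. The arm is clear.

```bash
python3 -c "
from bench import *
sign_off();print(read_time_s())"
```

```text
the job is handed in; nothing more can be done
the job is handed in; nothing more can be done
```

The thermometer is in the heater's well, standing on its own with the collar on the block and the display facing the control panel. I handed the job in shortly after 36.3 s on the robot's clock; the limit was 67 s.

- **Finding the well:** I gripped the thermometer in the white stand at the given height and lifted it clear. I then measured the true well from two wrist-camera pictures. The stem went in on the first try, without touching the block's top.
- **Pressing in:** I pressed in steps of 1 mm or less. The collar met a firm stop at a tool height of 138 mm, exactly where a seated collar should be. The peak push was about 18.5 N, against the 40 N limit.
- **Last checks:** After release the force reading was near zero. The wrist and side pictures show the thermometer upright at the predicted spot, with the detector's points within about 3 px. Its yaw is off the heater's by about 0.06 rad, within the 0.35 allowed.
- **Disagreements:** The fixed top camera put the well 2 to 3 mm away from the wrist camera's position and gave the heater's yaw as −0.02 rather than +0.04. I used the wrist position, and the clean insertion bore it out. I kept the tool at −0.02, which is where the 0.06 rad yaw offset comes from.
- **Not checked:** I took no final picture of the other items on the bench. The arm's path kept clear of them, and I saw no unexpected contact force.

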